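# Hang the battery pail on the bench hanger by its bail

## Task

Swing the folded wire bail of the little battery pail upright while the pail stays standing where it is, then lift the pail by the bail's grip and thread the bail over the two arms of the bench hanger. Slide it gently back along the arms until it meets the stops and drops into both notches, and leave the pail hanging there level with the battery still inside; do not push hard on the hanger, drag or tip the pail, or disturb the things around it.

Things in the scene. Friction and masses are not known exactly. Their poses are not given: they have to be found in the camera images.
- pail: open round aluminium pail, loose, 0.35 to 0.6 kg, 98 mm across the rim, 70 mm high, wall 3 mm. Origin at the centre of its underside, z up. The bail's pivots are at ears on its own y axis, 56 mm either side, 62 mm above the underside; the bail upright, the wire's centre is 152 mm above the underside
- bail (a joint): angle of the bail (5 mm steel wire): 0 = upright, positive = folded down toward the pail's own -x (1.5 to 1.8 at the start, sticking out beside the pail, 35 mm free between its grip and the wall). The pivots are slightly stiff: it stays where it is left
- bail_grip (a point): centre of the black plastic grip sleeve (12 mm diameter, 30 mm long, along the pail's y) in the middle of the bail's straight top span, which is 94 mm long: 32 mm of bare wire on each side of the sleeve. 90 mm from the pivot line. The sleeve can be pinched across; it turns freely on the wire
- hanger: fixed bench hanger: foot plate 150 x 130 x 8 mm, square post, head block (40 x 90 mm, 214 mm high) and two parallel flat steel arms pointing to its own -x (roughly to the robot). Origin on the bench under the post, z up. The arms are at y = -32 and +32 mm, 8 mm thick, 56 mm free between them. They telescope and are clamped at a setting that is not measured and must be felt or seen
- land_point (a point): 146 mm before the post, between the arms, level with the lands: wire set down here lands for every setting. From its tip an arm has: land 50 mm long (top 200, underside 180 mm high), notch 10 mm long (floor 192 mm), back stop 20 mm long (top 212 mm; its face is the notch's rear wall). By the setting tips lie 156 to 186 mm, stop faces 96 to 126 mm before the post
- battery: spent cylindrical cell, 15 mm diameter, 50 mm long, lying loose in the pail
- stapler: blue desk stapler, 36 x 127 x 47 mm, bystander; origin at the centre of its underside
- electrical_tape: black roll of tape lying flat, 59 mm across, 19 mm high, bystander; origin at the centre of its underside
- solvent_bottle: white squeeze bottle with a bent red spout, 50 x 56 x 170 mm, standing, bystander; origin at the centre of its underside

How it is judged (in metres and radians):
On the way, in this order (a step that is already met when the one before it is completed fails the run):
1. the bail stands upright (within 0.25 rad) while the pail still stands on the bench (value of joint bail between -0.25 and 0.25 rad and height (world z) of pail below 0.008 m and angle between pail's own z axis and vertical below 0.12 rad), for 0.1 s.
2. the pail is lifted clear of the bench by more than 25 mm (height (world z) of pail above 0.025 m), for 0.1 s.
At the end, for the whole second after the job is handed in: the pail hangs at rest with the bail's wire down in the notches of both arms (wire centre 190 to 198 mm high, 90 to 142 mm before the post, within 20 mm of midway), over 25 mm clear of the bench, level within 0.25 rad, slower than 50 mm/s, battery inside (z of bail_grip in the frame of hanger between 0.19 and 0.198 m and x of bail_grip in the frame of hanger between -0.142 and -0.09 m and y of bail_grip in the frame of hanger between -0.02 and 0.02 m and contact force between pail and hanger above 1 N and angle between pail's own z axis and vertical below 0.25 rad and linear speed of pail below 0.05 m/s and height (world z) of pail above 0.025 m and distance between battery and pail below 0.055 m); the robot touches nothing.
It fails at once if the pail or its bail is pressed against the hanger with more than 20 N (contact force between pail and hanger above 20 N).
It fails at once if the robot presses on the hanger with more than 15 N (contact force between the arm and hanger above 15 N).
It fails at once if the pail is dragged along the bench more than 30 mm (distance of pail from where it was at the start of the episode above 0.03 m and height (world z) of pail below 0.008 m).
It fails at once if the pail is tipped by more than 0.6 rad (angle between pail's own z axis and vertical above 0.6 rad).
It fails at once if the stapler, tape roll or bottle is moved more than 20 mm (distance of any of stapler, electrical_tape, solvent_bottle from where it was at the start of the episode above 0.02 m).
It also fails if it takes over 64 s, if anything falls off the work surface, if the arm or the gripper's body presses on something with over 40 N, if the wrist force passes 120 N, or if a joint passes its speed limit or range.

## Robot

A 6-joint arm with a two-finger parallel gripper is mounted at the origin on a cart in front of the work surface, level with it; the furniture and walls round the work are solid. World frame = base frame: x ahead of the robot, y to its left, z up, the work surface at z = 0. Lengths are in m, angles in degrees, forces in N, time in s.
With the tool pointing down it reaches from about 0.3 to 0.75 m from the base axis. Payload 8.5 kg.
Tool frame: the origin (TCP) lies at the very end of the fingers, on their centre line; the grasp point (between the pads) lies 19 mm behind it; z points along the fingers, y is the line along which they close (so a half turn about z gives the same grasp; the last joint's range is limited). The gripper opens to 85 mm and grips with 20 to 120 N. Pads are 22 mm wide; open, the fingers measure 114 mm over their backs; the gripper's body (76 mm by 85 mm) begins 54 mm behind the grasp point. The pads swing forward as they close: fully open they stand 13 mm farther back than shut.
Start: joints at [61.461, 21.807, 74.336, -0, 83.858, -12.336], TCP at [0.153, 0.528, 0.231] pointing down, gripper open.
Joint ranges: [-178.18, 178.18], [-50.72, 133.34], [12.68, 142.11], [-81.47, 261.47], [9.98, 163.14], [-165.26, 165.26]. Speed limits (degrees/s): [136.94, 136.94, 180, 180, 180, 180].

## Interface

Orientations are given as a 3x3 rotation matrix whose columns are the frame's x, y, z axes.
In Python, from rig import env gives the robot as it stands.
- The arm moves only by the tool move_arm, never from a script. Its argument "plan" is a list of rows, each a list of 7 numbers: the turn, a rotation vector about the tool's x, y, z in degrees, then the shift along the tool's x, y, z in cm, then the gripper command: -1 is shut, 1 is fully open, values between are in proportion. In form: [[ax, ay, az, tx, ty, tz, jaw], ...]. A call has 1 to 5 rows; each row is the pose to reach, as a shift and turn from the pose commanded when the call began, along the tool's axes at that moment; what a row does not reach only later rows make up. A row lasts 1/10 s, in which the tool goes at most 50 mm and 8.59 degrees, less where a joint would pass 70% of its speed; a pose out of reach is approached as far as the arm can. A call with a gripper value outside its range is refused whole. The fingers move at their own pace and stop on an object; "squeeze" is the grip in N (left out, the last holds). Time passes only in rows, so rows that repeat a pose let the fingers close. It gives the time, the measured TCP pose, the force, the opening and the grip force at its end, in the units of the state.
- env.observe(): the state, without advancing time (a new reading comes with each control period).
- env.get_image(name): name is "scene" or "top" or "wrist"; returns a dict with "color" (480x640x3 uint8, red, green, blue), "fov_y" (degrees; the focal length in pixels is half the picture's height over the tangent of half this angle, whatever the lens; pixels are square), "cx", "cy" (the principal point, pixels), "R" (3x3) and "t" (3): a world point X has camera coordinates R X + t. Camera axes: x right, y down, z forward; pixel columns grow to the right and rows downward; lengths in m; the calibration is good to about 2 mm. A picture is of the moment at which its call begins. There is no depth.
- env.close_job(): hands the job in; it is judged then, once.
Trained networks look in a picture, given as the dict that the camera call returned (one of the last four; its "shot" number tells which), for a name from the list of things; names that differ only in an ending like _2 or _b are one class to them, and where a whole thing is asked for, a point or a joint stands for the part that bears it (a point fixed in the world has none). Each returns a list of dicts, best first, with "conf" (0 to 1); they miss things now and then, are a little off and sometimes report something else, mostly with a low value. They report only what shows in the picture. A call takes as long as a camera call.
- env.outline_of(target, picture): "mask" (480x640 bool, what is visible of it) and "bbox" ([centre column, centre row, width, height] in pixels, round what is visible of it).
- env.tip_of(target, picture): "pixel" ([column, row] in pixels: a listed point, or the origin of a listed thing).
The state is a dict: "time_s": time; "q": joint angles; "qvel": joint speeds; "joint_efforts": joint torques, N m; "position": TCP position; "tool_rot": TCP orientation; "ft_force": force on the tool from outside, world axes, zero at the start; "wrist_torque": the same for the moment, N m; "grip_width": finger opening in m; "gripper_force": force on a finger pad.
Only numpy, scipy, OpenCV 4.12 (cv2) and the standard library are available. Lean on these libraries where they do the work, as an engineer would, in place of code of your own. Each camera call takes 0.05 s, during which the arm holds its last target. There are 200 camera calls.

## Working session

There is one attempt and no reset: what is moved stays moved. The work goes in short steps, Python scripts to look and compute and a tool call to move; the robot and the scene stay as the last step left them, time stands still between calls to the robot, and variables do not carry over. Pictures are saved under pics/ and viewed, at most 11 in all, crops included, and the job is handed in when it is done.

Besides the shell and the picture viewer there is one more tool, called after "Call:" as a command line: name --pt "numbers of a row" for each row, then --argument value for the rest. move_arm: Moves the arm, as the interface text tells. Its arguments: {"type":"object","properties":{"plan":{"type":"array"},"squeeze":{"type":"number"}},"required":["plan"]}

```bash
mkdir -p pics; ls; python3 - <<'E'
from rig import env
import cv2,numpy as np
s=env.observe();print(s['time_s'],s['position'],s['tool_rot'],s['ft_force'],s['grip_width'])
for n in ['scene','top']:
    p=env.get_image(n);cv2.imwrite(f'pics/{n}0.png',p['color'][:,:,::-1])
    print(n,p['fov_y'],p['cx'],p['cy'],np.round(p['R'],4).tolist(),np.round(p['t'],4).tolist())
    for t in ['pail','bail_grip','hanger','land_point','battery','stapler','electrical_tape','solvent_bottle']:
        r=env.tip_of(t,p);print(t,[(np.round(a['pixel'],1).tolist(),round(a['conf'],2)) for a in r[:2]])
E
```

```text
pics
0.0 [0.15329686 0.52788086 0.2306842 ] [[-9.60291109e-01  2.78999009e-01 -7.34139403e-04]
 [ 2.78999779e-01  9.60290228e-01 -1.34192567e-03]
 [ 3.30590963e-04 -1.49346402e-03 -9.99998830e-01]] [-0.47792646 -0.45764385  0.10642955] 0.08525769938279192
scene 42.0446051130023 316.88711594332005 230.7566371279805 [[0.4672, -0.8842, -0.0013], [-0.5003, -0.2631, -0.8249], [0.729, 0.386, -0.5652]] [-0.2413, 0.3916, 1.2063]
pail [([257.4, 256.3], 0.98)]
bail_grip [([224.2, 253.4], 0.75)]
hanger [([357.5, 254.1], 0.64)]
land_point [([324.2, 218.5], 0.77), ([285.0, 314.7], 0.75)]
battery []
stapler []
electrical_tape [([286.4, 315.0], 0.87)]
solvent_bottle [([441.5, 276.4], 0.95)]
top 52.90555236928439 322.20437297217904 235.54783598710725 [[-0.0227, -0.9995, 0.0225], [-0.9958, 0.0206, -0.0887], [0.0882, -0.0244, -0.9958]] [-0.012, 0.5549, 1.1871]
pail [([238.4, 249.0], 0.82), ([307.8, 305.4], 0.68)]
bail_grip [([219.1, 283.6], 0.51)]
hanger [([323.2, 189.8], 0.86)]
land_point [([319.8, 239.8], 0.74), ([306.0, 310.8], 0.27)]
battery [([237.5, 248.3], 0.46)]
stapler [([415.3, 258.7], 0.85)]
electrical_tape [([308.5, 307.7], 0.73)]
solvent_bottle [([409.1, 189.6], 0.88)]
```

View pics/scene0.png

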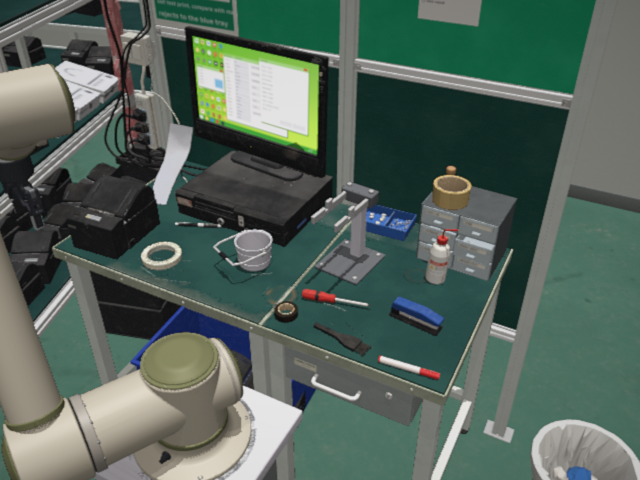

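View pics/top0.png

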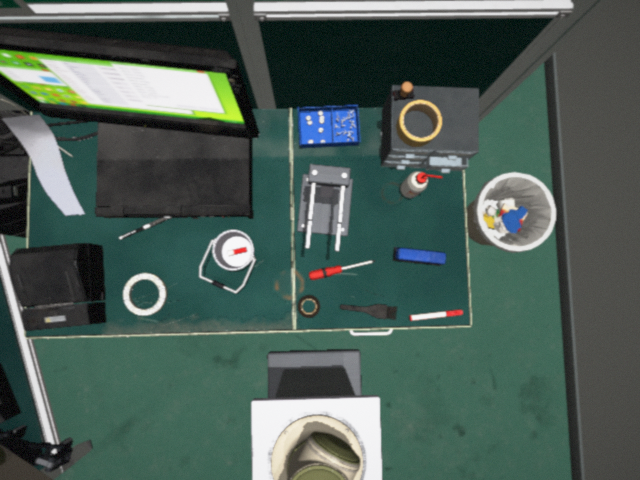

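```bash
cat > h.py <<'E'
from rig import env
import cv2,numpy as np
def cam(p):
    f=240/np.tan(np.radians(p['fov_y']/2)); K=np.array([[f,0,p['cx']],[0,f,p['cy']],[0,0,1]])
    return K,np.array(p['R']),np.array(p['t'])
def ray(p,px,z):
    K,R,t=cam(p); d=R.T@np.linalg.solve(K,[px[0],px[1],1]); c=-R.T@t
    return c+d*(z-c[2])/d[2]
def proj(p,X):
    K,R,t=cam(p); u=K@(R@np.array(X)+t); return u[:2]/u[2]
def tri(obs):
    A=[];b=[]
    for p,px in obs:
        K,R,t=cam(p); d=R.T@np.linalg.solve(K,[px[0],px[1],1]); d/=np.linalg.norm(d); c=-R.T@t
        M=np.eye(3)-np.outer(d,d); A.append(M); b.append(M@c)
    return np.linalg.lstsq(np.vstack(A),np.hstack(b),rcond=None)[0]
E
python3 - <<'E'
from h import *
s=env.get_image('scene');t=env.get_image('top')
for n in ['pail','bail_grip','hanger','land_point']:
    a=env.tip_of(n,s);b=env.tip_of(n,t)
    if a and b: print(n,tri([(s,a[0]['pixel']),(t,b[0]['pixel'])]).round(4), [x['pixel'] for x in (a[0],b[0])])
print(ray(s,[257.4,256.3],0),ray(t,[238.4,249],0),ray(s,[357.5,254.1],0),ray(t,[323.2,189.8],0))
print(ray(s,[324.2,218.5],.2),ray(t,[319.8,239.8],.2))
for n in ['stapler','electrical_tape','solvent_bottle']:
    b=env.tip_of(n,t); print(n,ray(t,b[0]['pixel'],0) if b else 0)
c=t['color'][160:340,180:460]; cv2.imwrite('pics/topc.png',cv2.resize(c,None,fx=2.85,fy=2.85,interpolation=2)[:,:,::-1])
E
```

```text
pail [0.5306 0.186  0.0051] [[259.8, 258.3], [237.5, 248.5]]
bail_grip [0.4393 0.2263 0.0656] [[222.3, 253.7], [220.1, 283.5]]
hanger [ 0.669  -0.0354  0.0015] [[354.1, 255.0], [326.2, 191.6]]
land_point [ 0.5375 -0.0145  0.1882] [[327.4, 218.6], [318.6, 237.4]]
[0.54312993 0.19481629 0.        ] [0.52670943 0.18964387 0.        ] [ 0.67732194 -0.03895323  0.        ] [ 0.67538087 -0.02991179  0.        ]
[ 0.51985456 -0.01791486  0.2       ] [ 0.52993334 -0.0143699   0.2       ]
stapler [ 0.49447296 -0.26262655  0.        ]
electrical_tape [0.37891195 0.00824939 0.        ]
solvent_bottle [ 0.67618392 -0.25682446  0.        ]
```

View pics/topc.png

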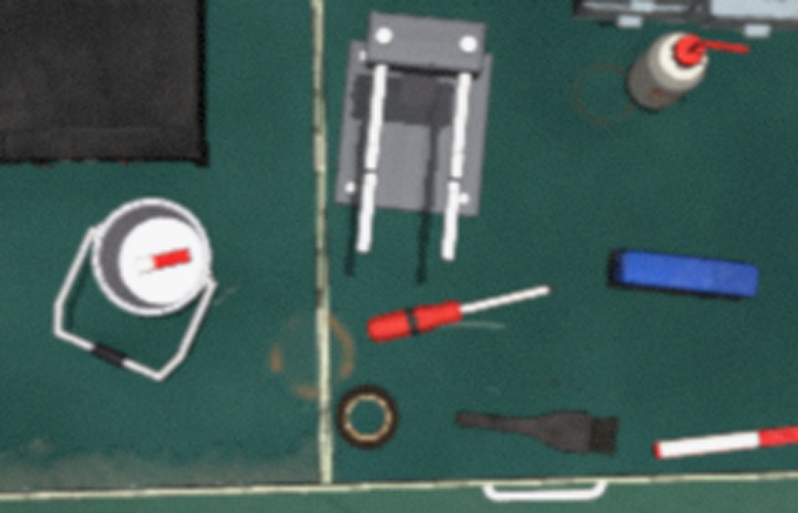

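The top view shows the pail at about (233,250) with the folded bail's grip at (218,284). The arm tips are near (308,248) and (337,251), and the dark notches are near (309.5,220) and (339.6,223). I'll turn these pixels into positions.

```bash
python3 - <<'E'
from h import *
t=env.get_image('top');s=env.get_image('scene')
c=lambda u,v:[180+(u+.5)/2.85-.5,160+(v+.5)/2.85-.5]
for n,u,v,z in [('tipL',365,252,.2),('tipR',447,261,.2),('notL',369.5,174,.195),('notR',454.5,181,.195),('arm rootL',381,66,.2),('rootR',465,73,.2),('headTL',371,13,.214),('headTR',486,24,.214),('headBL',366,64,.214),('headBR',480,74,.214),
 ('rim',151,257,.07),('earA',91,232,.062),('earB',213,284,.062),('grip',108,354,.055),('cornA',59,332,.055),('cornB',159,378,.055)]:
    print(n,ray(t,c(u,v),z).round(4)[:2])
c=s['color'][170:290,190:400]; cv2.imwrite('pics/scc.png',cv2.resize(c,None,fx=3.8,fy=3.8,interpolation=2)[:,:,::-1])
E
```

```text
tipL [0.5127 0.0118]
tipR [ 0.5046 -0.0496]
notL [0.5722 0.0073]
notR [ 0.5655 -0.0571]
arm rootL [ 0.6541 -0.0032]
rootR [ 0.6475 -0.067 ]
headTL [0.6919 0.0036]
headTR [ 0.6819 -0.0828]
headBL [0.653  0.0082]
headBR [ 0.6438 -0.0773]
rim [0.5205 0.1929]
earA [0.5433 0.2448]
earB [0.4969 0.142 ]
grip [0.4398 0.2322]
cornA [0.4594 0.2735]
cornB [0.4186 0.1892]
```

View pics/scc.png

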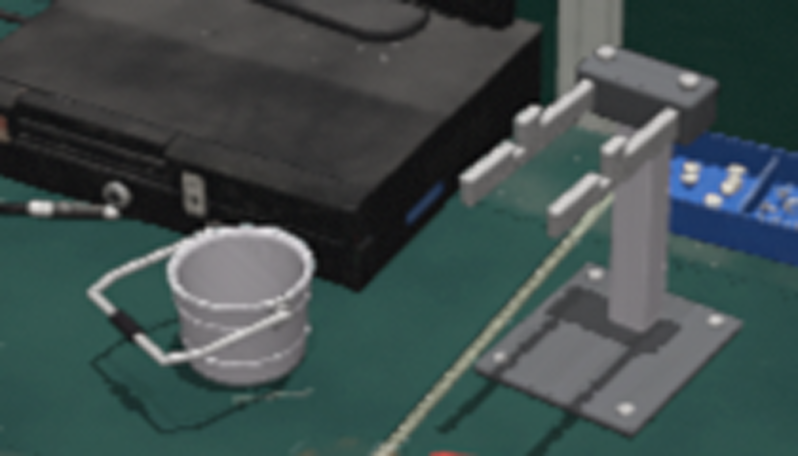

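Hanger: head at about (0.668,-0.037), yaw about -6°, tips about 160 mm before the post. Pail: centre (0.520,0.193), yaw about -25°, ear spacing 113 mm, which matches the given sizes. I'm moving above the grip now.

Call:
move_arm --pt "0 0 8 -4 -2.2 0.6 1" --pt "0 0 16 -8 -4.5 1.2 1" --pt "0 0 24 -12 -6.8 1.8 1" --pt "0 0 32 -16 -9.1 2.4 1" --pt "0 0 40 -20 -11.4 3 1"

```text
time_s: 2.15
position: [0.3147, 0.3614, 0.2013]
tool_rot: [[-0.552, 0.834, 0.0], [0.834, 0.552, 0.0], [-0.0, 0.001, -1.0]]
ft_force: [0.9, 0.1, 0.0]
grip_width: 0.0852
gripper_force: 0.0
```

```bash
cat >> h.py <<'E'
from scipy.spatial.transform import Rotation as Ro
def goto(pos,yang):
    """tool down, tool y at world angle yang; print move in tool axes"""
    s=env.observe(); R=np.array(s['tool_rot']); a=np.radians(yang)
    y=np.array([np.cos(a),np.sin(a),0]); z=np.array([0,0,-1.]); D=np.c_[np.cross(y,z),y,z]
    print('t',round(s['time_s'],2),'pos',s['position'].round(4),'turn',Ro.from_matrix(R.T@D).as_rotvec(True).round(1),'shift cm',(R.T@(np.array(pos)-s['position'])*100).round(2),'F',s['ft_force'].round(1),'w',round(s['grip_width'],4))
    return R
E
python3 - <<'E'
from h import *
goto([.44,.23,.17],-25)
E
```

```text
t 2.15 pos [0.3147 0.3614 0.2013] turn [ 0.  -0.  58.5] shift cm [-17.88   3.2    3.13] F [0.9 0.1 0. ] w 0.0852
```

Call:
move_arm --pt "0 0 8.3 -2.6 0.5 0.4 0" --pt "0 0 16.6 -5.2 0.9 0.9 0" --pt "0 0 25 -7.8 1.4 1.4 0" --pt "0 0 33.3 -10.2 1.8 1.8 -0.2" --pt "0 0 41.6 -12.8 2.3 2.2 -0.2"

```text
time_s: 2.65
position: [0.4046, 0.2685, 0.1792]
tool_rot: [[0.142, 0.99, 0.0], [0.99, -0.142, 0.0], [0.0, 0.0, -1.0]]
ft_force: [-0.4, -0.4, 0.2]
grip_width: 0.0345
gripper_force: 0.0
```

```bash
python3 - <<'E'
from h import *
goto([.44,.23,.17],-25)
E
```

```text
t 2.65 pos [0.4046 0.2685 0.1792] turn [ 0.  -0.  16.9] shift cm [-3.31  4.05  0.92] F [-0.4 -0.4  0.2] w 0.0345
```

Call:
move_arm --pt "0 0 8.4 -1.6 2 0.4 -0.2" --pt "0 0 16.9 -3.3 4 0.9 -0.2" --pt "0 0 16.9 -3.3 4 0.9 -0.2" --pt "0 0 16.9 -3.3 4 0.9 -0.2"

```text
time_s: 3.05
position: [0.4392, 0.231, 0.1702]
tool_rot: [[0.417, 0.909, -0.0], [0.909, -0.417, 0.0], [-0.0, -0.0, -1.0]]
ft_force: [-0.6, 0.8, 0.5]
grip_width: 0.034
gripper_force: 0.0
```

```bash
python3 - <<'E'
from h import *
w=env.get_image('wrist');t=env.get_image('top');s=env.get_image('scene')
goto([.44,.23,.036],-25)
cv2.imwrite('pics/w1.png',w['color'][:,:,::-1])
O=[]
for n,p in (('w',w),('t',t),('s',s)):
    r=env.tip_of('bail_grip',p)
    m=env.outline_of('bail_grip',p)
    print(n,[(np.round(a['pixel'],1).tolist(),round(a['conf'],2)) for a in r[:2]],[(m[0]['bbox'],m[0]['conf'])] if m else 0)
    if r: O.append((p,r[0]['pixel'])); print(ray(p,r[0]['pixel'],.058))
    print('expected',proj(p,[.44,.23,.058]))
if len(O)>1: print('tri',tri(O))
E
```

```text
t 3.2 pos [0.4387 0.2318 0.1706] turn [ 0.  -0.   0.4] shift cm [-0.11  0.19 13.46] F [0.2 0.1 0.1] w 0.0344
w [([327.2, 235.9], 0.79)] [([387.7, 233.4, 138.4, 148.9], 0.8)]
[0.44224036 0.22861169 0.058     ]
expected [323.76030724 235.49279084]
t [([219.8, 282.4], 0.72)] [([218.7, 267.7, 15.0, 45.6], 0.46)]
[0.44329243 0.22623119 0.058     ]
expected [218.23421878 283.80808265]
s [([220.3, 254.2], 0.62)] [([246.4, 250.5, 58.7, 46.7], 0.59)]
[0.44242723 0.23861633 0.058     ]
expected [222.54696991 255.64867487]
tri [0.44133745 0.23014817 0.06124656]
```

View pics/w1.png

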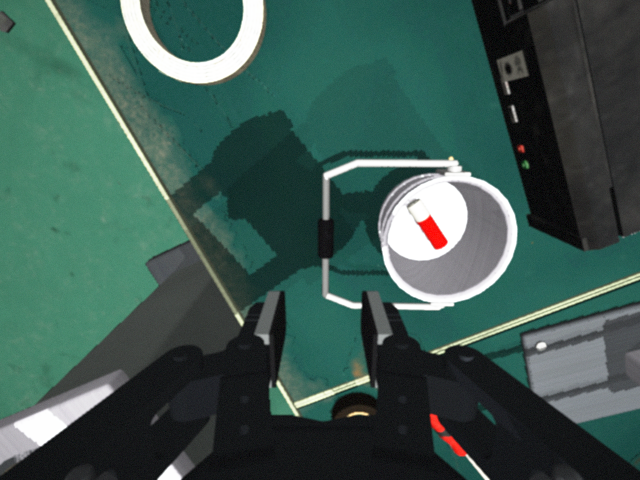

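The wrist view shows the sleeve at about (326,239), parallel to the pads, and nothing in the way. Descending with a narrow opening.

Call:
move_arm --pt "0 0 0 -0.1 0.3 3 -0.35" --pt "0 0 0 -0.1 0.3 6.5 -0.35" --pt "0 0 0 -0.1 0.3 10 -0.35" --pt "0 0 0 -0.1 0.3 12.9 -0.35" --pt "0 0 0 -0.1 0.3 12.9 -0.35" --squeeze 40

```text
time_s: 4.0
position: [0.4397, 0.2286, 0.0386]
tool_rot: [[0.418, 0.909, -0.006], [0.909, -0.418, -0.002], [-0.004, -0.005, -1.0]]
ft_force: [-0.3, -0.1, 0.9]
grip_width: 0.0279
gripper_force: 0.0
```

Call:
move_arm --pt "0 0 0 0 0 0 -0.5" --pt "0 0 0 0 0 0 -1" --pt "0 0 0 0 0 0 -1" --pt "0 0 0 0 0 0 -1"

```text
time_s: 4.4
position: [0.4418, 0.2292, 0.0423]
tool_rot: [[0.418, 0.909, 0.002], [0.909, -0.418, 0.001], [0.001, 0.001, -1.0]]
ft_force: [-0.9, 1.0, 0.7]
grip_width: 0.0102
gripper_force: 38.9
```

```bash
python3 - <<'E'
from h import *
w=env.get_image('wrist')
goto([.52,.193,.133],-25)
s=env.observe();print(s['gripper_force'],s['tool_rot'].round(3).tolist())
cv2.imwrite('pics/w2.png',w['color'][:,:,::-1])
E
```

```text
t 4.45 pos [0.4418 0.2292 0.0421] turn [ 0.1 -0.1  0.3] shift cm [-0.01  8.63 -9.08] F [-1.5  1.2 -0.5] w 0.0104
38.92960488796234 [[0.418, 0.909, 0.002], [0.909, -0.418, 0.0], [0.001, 0.001, -1.0]]
```

View pics/w2.png

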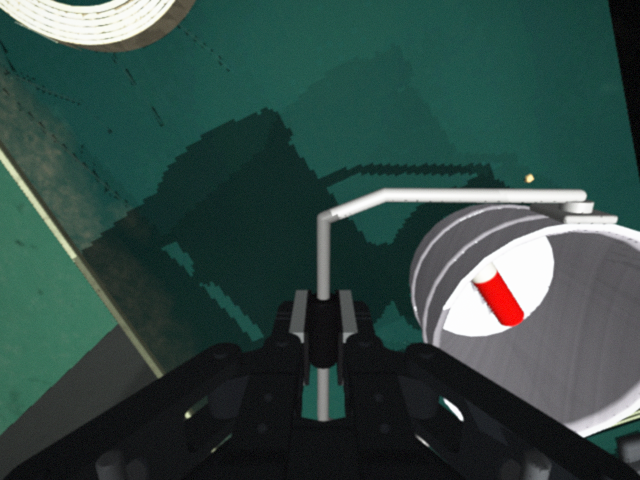

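The sleeve is pinched (opening about 10 mm, at (323,330) between the pads). I'm swinging along the 90 mm arc: tool +y, up.

Call:
move_arm --pt "0 0 0 0 0.1 -1.25 -1" --pt "0 0 0 0 0.35 -2.5 -1" --pt "0 0 0 0 0.8 -3.65 -1" --pt "0 0 0 0 1.35 -4.75 -1" --pt "0 0 0 0 2.1 -5.8 -1"

```text
time_s: 4.95
position: [0.4602, 0.2204, 0.1003]
tool_rot: [[0.418, 0.909, -0.0], [0.909, -0.418, 0.0], [0.0, -0.001, -1.0]]
ft_force: [-3.7, 1.2, 2.5]
grip_width: 0.0105
gripper_force: 39.3
```

```bash
python3 - <<'E'
from h import *
goto([.5236,.1915,.132],-25)
for n in ['scene','top']:
    p=env.get_image(n); r=env.tip_of('pail',p)
    if r: print(n,r[0]['pixel'],ray(p,r[0]['pixel'],0))
E
```

```text
t 4.95 pos [0.4602 0.2204 0.1003] turn [-0.  -0.   0.3] shift cm [ 0.03  6.97 -3.18] F [-3.7  1.2  2.5] w 0.0105
scene [260.5, 260.2] [0.5322771  0.17820076 0.        ]
top [236.5, 250.0] [0.52426122 0.19448288 0.        ]
```

Call:
move_arm --pt "0 0 0 0 0.95 -1.25 -1" --pt "0 0 0 0 2.2 -2.15 -1" --pt "0 0 0 0 3.65 -2.8 -1" --pt "0 0 0 0 5.2 -3.2 -1" --pt "0 0 0 0 5.9 -3.3 -1"

```text
time_s: 5.65
position: [0.516, 0.1949, 0.1345]
tool_rot: [[0.418, 0.908, 0.005], [0.908, -0.418, -0.0], [0.002, 0.004, -1.0]]
ft_force: [-3.1, -1.8, 13.3]
grip_width: 0.0103
gripper_force: 40.5
```

Call:
move_arm --pt "0 0 0 0 0.4 0 -1" --pt "0 0 0 0 0.4 0 -1"

```text
time_s: 5.85
position: [0.5197, 0.1932, 0.1347]
tool_rot: [[0.418, 0.908, 0.006], [0.908, -0.418, -0.001], [0.002, 0.006, -1.0]]
ft_force: [-2.3, -1.8, 15.7]
grip_width: 0.0102
gripper_force: 40.8
```

```bash
python3 - <<'E'
from h import *
goto([.5236,.1915,.132],-25)
for n in ['scene','top']:
    p=env.get_image(n); r=env.tip_of('pail',p)
    if r: print(n,r[0]['pixel'],ray(p,r[0]['pixel'],0))
    if n=='scene': c=p['color'][150:290,180:400]; cv2.imwrite('pics/s2.png',cv2.resize(c,None,fx=3.6,fy=3.6,interpolation=2)[:,:,::-1])
E
```

```text
t 5.85 pos [0.5197 0.1932 0.1347] turn [ 0.3 -0.1  0.3] shift cm [0.01 0.43 0.27] F [-2.3 -1.8 15.7] w 0.0102
scene [260.6, 259.7] [0.53427579 0.17914115 0.        ]
top [236.0, 250.4] [0.52326822 0.19575827 0.        ]
```

View pics/s2.png

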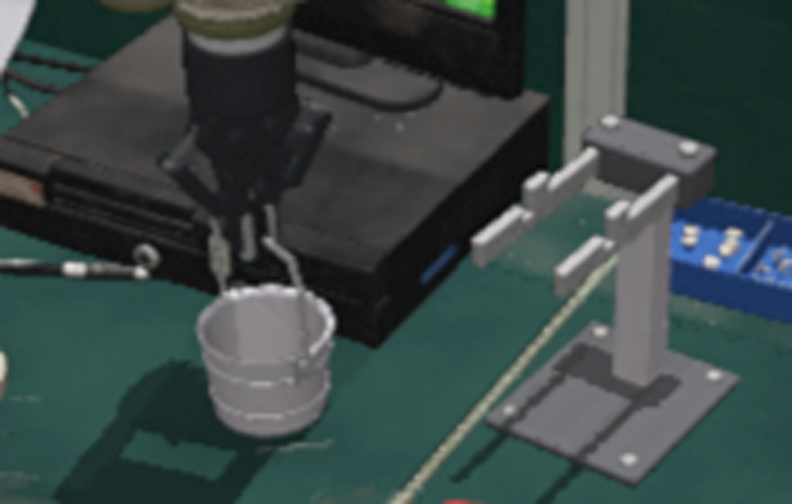

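The pail stands at (262,360) in the crop with the bail upright and the grip in the fingers. I'll unload slightly, then lift.

Call:
move_arm --pt "0 0 0 0 0.2 -0.15 -1" --pt "0 0 0 0 0.2 -0.2 -1" --pt "0 0 0 0 0.2 -0.2 -1" --pt "0 0 0 0 0.2 -1 -1" --pt "0 0 0 0 0.2 -2 -1" --squeeze 50

```text
time_s: 6.55
position: [0.5189, 0.193, 0.1517]
tool_rot: [[0.418, 0.908, -0.003], [0.908, -0.418, -0.0], [-0.002, -0.003, -1.0]]
ft_force: [0.6, -0.0, -5.0]
grip_width: 0.0101
gripper_force: 49.5
```

Call:
move_arm --pt "0 0 0 0 0 -1.2 -1" --pt "0 0 0 0 0 -2.6 -1" --pt "0 0 0 0 0 -4 -1" --pt "0 0 0 0 0 -5 -1" --pt "0 0 0 0 0 -5 -1"

```text
time_s: 7.05
position: [0.5201, 0.1932, 0.2039]
tool_rot: [[0.418, 0.909, 0.003], [0.909, -0.418, 0.0], [0.002, 0.002, -1.0]]
ft_force: [-0.3, -0.1, -5.7]
grip_width: 0.0098
gripper_force: 49.5
```

```bash
python3 - <<'E'
from h import *
goto([.469,-.0145,.203],-6.1)
E
```

```text
t 7.05 pos [0.5201 0.1932 0.2039] turn [  0.1  -0.1 -18.6] shift cm [-21.     4.03   0.07] F [-0.3 -0.1 -5.7] w 0.0098
```

Call:
move_arm --pt "0 0 0 -1.2 -0.8 0 -1" --pt "0 0 0 -3.2 -1 0 -1" --pt "0 0 0 -5.4 -0.8 0 -1" --pt "0 0 0 -7.6 -0.3 0 -1" --pt "0 0 0 -9.8 0.2 0 -1"

```text
time_s: 7.55
position: [0.4797, 0.1025, 0.2018]
tool_rot: [[0.418, 0.909, -0.001], [0.909, -0.418, 0.0], [-0.0, -0.001, -1.0]]
ft_force: [-1.4, 1.1, -4.8]
grip_width: 0.0101
gripper_force: 49.5
```

Call:
move_arm --pt "0 0 0 -2.2 0.8 0 -1" --pt "0 0 0 -4.4 1.5 0 -1" --pt "0 0 0 -6.6 2.3 0 -1" --pt "0 0 0 -8.6 3 0 -1" --pt "0 0 0 -9.8 3.3 0 -1"

```text
time_s: 8.05
position: [0.4692, -0.0009, 0.2019]
tool_rot: [[0.419, 0.908, -0.001], [0.908, -0.419, -0.0], [-0.001, -0.001, -1.0]]
ft_force: [-0.1, -0.3, -4.9]
grip_width: 0.0104
gripper_force: 49.5
```

```bash
python3 - <<'E'
from h import *
goto([.469,-.0145,.203],-6.1)
E
```

```text
t 8.05 pos [ 0.4692 -0.0009  0.2019] turn [ -0.    0.  -18.7] shift cm [-1.24  0.55 -0.11] F [-0.1 -0.3 -4.9] w 0.0104
```

Call:
move_arm --pt "0 0 -6 -0.4 0.2 -0.1 -1" --pt "0 0 -12 -0.8 0.4 -0.1 -1" --pt "0 0 -18.7 -1.2 0.5 -0.1 -1" --pt "0 0 -18.7 -1.2 0.5 -0.1 -1" --pt "0 0 -18.7 -1.2 0.5 -0.1 -1"

```text
time_s: 8.55
position: [0.4689, -0.0123, 0.2032]
tool_rot: [[0.108, 0.994, -0.0], [0.994, -0.108, 0.0], [0.0, -0.0, -1.0]]
ft_force: [1.0, 0.3, -4.3]
grip_width: 0.0103
gripper_force: 49.5
```

```bash
python3 - <<'E'
from h import *
goto([.5228,-.0203,.203],-6.1)
w=env.get_image('wrist');t=env.get_image('top')
cv2.imwrite('pics/w3.png',w['color'][:,:,::-1])
for p in (w,t):
    for n in ('land_point','hanger','bail_grip'):
        r=env.tip_of(n,p)
        if r: print(n,r[0]['pixel'],round(r[0]['conf'],2),ray(p,r[0]['pixel'],{'land_point':.2,'hanger':0,'bail_grip':.22}[n]).round(4))
E
```

```text
t 8.55 pos [ 0.4689 -0.0123  0.2032] turn [-0.  -0.  -0.1] shift cm [-0.22  5.44  0.01] F [ 1.   0.3 -4.3] w 0.0103
hanger [524.8, 214.3] 0.7 [ 0.6714 -0.0405  0.    ]
bail_grip [323.4, 327.1] 0.92 [ 0.4694 -0.0128  0.22  ]
land_point [318.4, 241.5] 0.92 [ 0.5263 -0.0113  0.2   ]
hanger [324.9, 187.7] 0.85 [ 0.6808 -0.0344  0.    ]
```

View pics/w3.png

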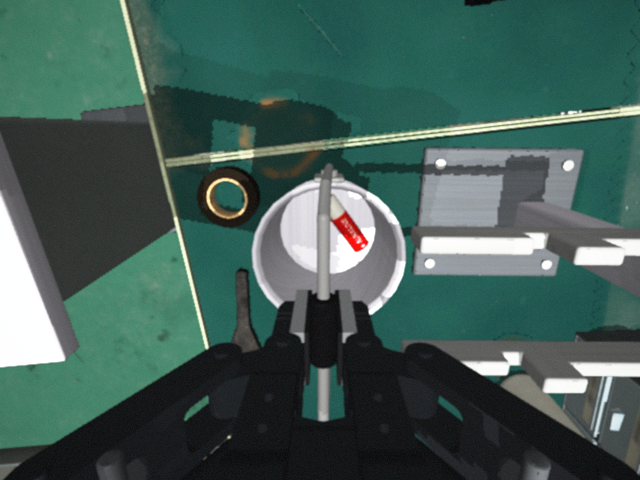

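The wrist view shows the arm tips at about (413,233) and (402,345), the wire at column 323 parallel to the notches, and the battery in the pail. I'll measure the arm midline and tips from it.

```bash
python3 - <<'E'
from h import *
w=env.get_image('wrist'); s=env.observe(); R=s['tool_rot']; P=s['position']
for n,u,v,z in [('Ltop edge',450,227.5,.2),('L low edge',450,238.5,.2),('Rtop',450,341,.2),('Rlow',450,350.5,.2),('Ltip',415,233,.2),('Rtip',403,345,.2),('Lnotch front',523,233,.2),('Lstopface',548,230,.212),('Lstopfaceback',545,252,.2),('Rnotch',502,346,.2),('Rstopface',524,345,.212),('sleeve',323,327,.2215),('wirefar',325,170,.2215)]:
    d=R.T@(ray(w,[u,v],z)-P); print(n,'tool x %.1f y %.1f mm'%(d[0]*1e3,d[1]*1e3))
g=w['color'][:,:,1].astype(int)
print(g[222:260:1,455].tolist()); print(g[335:380,455].tolist())
E
```

```text
Ltop edge tool x 36.1 y 55.3 mm
L low edge tool x 31.1 y 55.8 mm
Rtop tool x -20.6 y 61.5 mm
Rlow tool x -26.0 y 62.1 mm
Ltip tool x 33.6 y 40.4 mm
Rtip tool x -22.8 y 39.0 mm
Lnotch front tool x 33.6 y 87.3 mm
Lstopface tool x 38.4 y 89.8 mm
Lstopfaceback tool x 24.8 y 98.5 mm
Rnotch tool x -23.4 y 86.9 mm
Rstopface tool x -14.7 y 89.5 mm
sleeve tool x 0.4 y 0.4 mm
wirefar tool x 63.1 y 1.2 mm
[171, 170, 161, 151, 122, 101, 101, 103, 97, 103, 95, 98, 98, 103, 147, 215, 245, 251, 254, 254, 254, 254, 253, 253, 253, 252, 252, 252, 252, 251, 241, 208, 173, 163, 159, 159, 160, 159]
[98, 98, 96, 99, 97, 95, 93, 98, 95, 98, 99, 99, 101, 98, 98, 97, 100, 97, 100, 96, 99, 102, 88, 67, 36, 23, 23, 24, 25, 22, 27, 23, 28, 17, 23, 26, 30, 26, 28, 23, 17, 24, 24, 18, 21]
```

```bash
python3 - <<'E'
from h import *
w=env.get_image('wrist'); s=env.observe(); R=s['tool_rot']; P=s['position']
g=w['color'][:,:,1].astype(int)
for c in (425,440,500,560,575): print(c,[(r,int(g[r,c])) for r in range(336,400,2)])
for r in (246,): print('L',[(c,int(g[r,c])) for c in range(405,600,3)])
f=lambda u,v,z:(R.T@(ray(w,[u,v],z)-P)*1e3).round(1)[:2].tolist()
print(f(440,237,.2),f(440,253.5,.2),f(440,357,.2))
E
```

```text
425 [(336, 96), (338, 100), (340, 95), (342, 83), (344, 25), (346, 23), (348, 24), (350, 27), (352, 22), (354, 31), (356, 40), (358, 33), (360, 22), (362, 27), (364, 18), (366, 25), (368, 23), (370, 27), (372, 26), (374, 30), (376, 32), (378, 31), (380, 28), (382, 32), (384, 34), (386, 38), (388, 39), (390, 42), (392, 42), (394, 39), (396, 41), (398, 42)]
440 [(336, 103), (338, 102), (340, 96), (342, 101), (344, 99), (346, 101), (348, 83), (350, 35), (352, 23), (354, 26), (356, 25), (358, 26), (360, 23), (362, 31), (364, 17), (366, 27), (368, 26), (370, 21), (372, 29), (374, 23), (376, 26), (378, 25), (380, 25), (382, 26), (384, 30), (386, 31), (388, 32), (390, 32), (392, 30), (394, 31), (396, 72), (398, 95)]
500 [(336, 81), (338, 89), (340, 89), (342, 94), (344, 98), (346, 96), (348, 103), (350, 109), (352, 112), (354, 102), (356, 103), (358, 98), (360, 122), (362, 235), (364, 253), (366, 253), (368, 253), (370, 253), (372, 253), (374, 242), (376, 69), (378, 48), (380, 53), (382, 58), (384, 89), (386, 62), (388, 24), (390, 22), (392, 18), (394, 26), (396, 22), (398, 25)]
560 [(336, 
[... 835 characters left out ...]
(432, 253), (435, 253), (438, 253), (441, 253), (444, 253), (447, 253), (450, 253), (453, 253), (456, 253), (459, 253), (462, 253), (465, 253), (468, 253), (471, 253), (474, 253), (477, 253), (480, 253), (483, 253), (486, 253), (489, 253), (492, 252), (495, 252), (498, 252), (501, 252), (504, 252), (507, 252), (510, 252), (513, 252), (516, 254), (519, 254), (522, 253), (525, 254), (528, 253), (531, 252), (534, 253), (537, 254), (540, 254), (543, 238), (546, 92), (549, 82), (552, 73), (555, 78), (558, 79), (561, 79), (564, 82), (567, 80), (570, 85), (573, 87), (576, 98), (579, 130), (582, 145), (585, 142), (588, 141), (591, 138), (594, 135), (597, 131)]
[31.8, 51.4] [24.2, 52.2] [-29.7, 57.6]
```

```bash
python3 - <<'E'
from h import *
w=env.get_image('wrist'); s=env.observe(); R=s['tool_rot']; P=s['position']
g=w['color'][:,:,1].astype(int)
f=lambda u,v,z:(R.T@(ray(w,[u,v],z)-P)*1e3).round(1)[:2].tolist()
print('Ltip',f(421,245.5,.2),'L500',f(500,245.5,.2),'R500',f(500,368,.2),'Rstop',f(560,385,.212))
for r in (249,262):print(r,[(c,int(g[r,c])) for c in range(500,600,3)])
for r in (366,368,372,384):print(r,[(c,int(g[r,c])) for c in range(480,600,3)])
E
```

```text
Ltip [27.9, 43.4] L500 [27.9, 78.1] R500 [-36.1, 87.9] Rstop [-36.1, 109.8]
249 [(500, 252), (503, 252), (506, 252), (509, 252), (512, 252), (515, 254), (518, 254), (521, 254), (524, 254), (527, 254), (530, 254), (533, 194), (536, 180), (539, 180), (542, 169), (545, 134), (548, 94), (551, 73), (554, 78), (557, 80), (560, 80), (563, 84), (566, 81), (569, 79), (572, 82), (575, 105), (578, 229), (581, 247), (584, 251), (587, 241), (590, 246), (593, 250), (596, 250), (599, 248)]
262 [(500, 161), (503, 159), (506, 164), (509, 160), (512, 156), (515, 160), (518, 159), (521, 161), (524, 161), (527, 161), (530, 162), (533, 159), (536, 161), (539, 152), (542, 165), (545, 255), (548, 254), (551, 189), (554, 157), (557, 131), (560, 100), (563, 99), (566, 97), (569, 91), (572, 101), (575, 239), (578, 253), (581, 253), (584, 253), (587, 253), (590, 253), (593, 253), (596, 253), (599, 253)]
366 [(480, 252), (483, 254), (486, 253), (489, 254), (492, 254), (495, 253), (498, 253), (501, 254), (504, 254), (507, 253), (510, 95), (513, 93), (516, 92), (519, 92), (522, 79), (525, 80), (528, 80), (531, 82
[... 955 characters left out ...]
 (540, 88), (543, 105), (546, 98), (549, 96), (552, 99), (555, 98), (558, 92), (561, 95), (564, 96), (567, 93), (570, 95), (573, 97), (576, 97), (579, 225), (582, 252), (585, 251), (588, 251), (591, 251), (594, 251), (597, 251)]
384 [(480, 21), (483, 24), (486, 26), (489, 21), (492, 21), (495, 25), (498, 47), (501, 106), (504, 129), (507, 134), (510, 135), (513, 137), (516, 137), (519, 139), (522, 136), (525, 139), (528, 139), (531, 130), (534, 133), (537, 84), (540, 75), (543, 175), (546, 248), (549, 253), (552, 253), (555, 253), (558, 253), (561, 253), (564, 253), (567, 252), (570, 252), (573, 252), (576, 253), (579, 252), (582, 253), (585, 247), (588, 92), (591, 78), (594, 77), (597, 86)]
```

The arms sit at tool x +27.9 and −36.1 mm, which matches the 64 mm spacing. Their midline is at −4 mm. The tips are at y ≈ 42 mm and the stop faces at y ≈ 102 mm. I'm advancing above the lands, centred.

Call:
move_arm --pt "0 0 0 -0.4 1 0 -1" --pt "0 0 0 -0.4 2.5 0 -1" --pt "0 0 0 -0.4 4.2 0 -1" --pt "0 0 0 -0.4 6 0 -1" --pt "0 0 0 -0.4 7 0 -1"

```text
time_s: 9.6
position: [0.5398, -0.0245, 0.203]
tool_rot: [[0.105, 0.994, 0.0], [0.994, -0.105, -0.0], [-0.0, 0.0, -1.0]]
ft_force: [1.2, -0.9, -4.1]
grip_width: 0.01
gripper_force: 49.5
```

Call:
move_arm --pt "0 0 0 0 0 0.2 -1" --pt "0 0 0 0 0 0.5 -1" --pt "0 0 0 0 0 0.9 -1" --pt "0 0 0 0 0 1.2 -1" --pt "0 0 0 0 0 1.3 -1"

```text
time_s: 10.1
position: [0.5375, -0.0238, 0.1899]
tool_rot: [[0.105, 0.995, -0.001], [0.995, -0.105, 0.0], [0.0, -0.001, -1.0]]
ft_force: [-1.4, -0.0, -3.9]
grip_width: 0.0104
gripper_force: 49.6
```

```bash
python3 - <<'E'
from h import *
goto([.5228,-.0203,.203],-6.1)
w=env.get_image('wrist')
cv2.imwrite('pics/w4.png',w['color'][:,:,::-1])
E
```

```text
t 10.1 pos [ 0.5375 -0.0238  0.1899] turn [-0.1 -0.   0.1] shift cm [ 0.19 -1.5  -1.31] F [-1.4 -0.  -3.9] w 0.0104
```

View pics/w4.png

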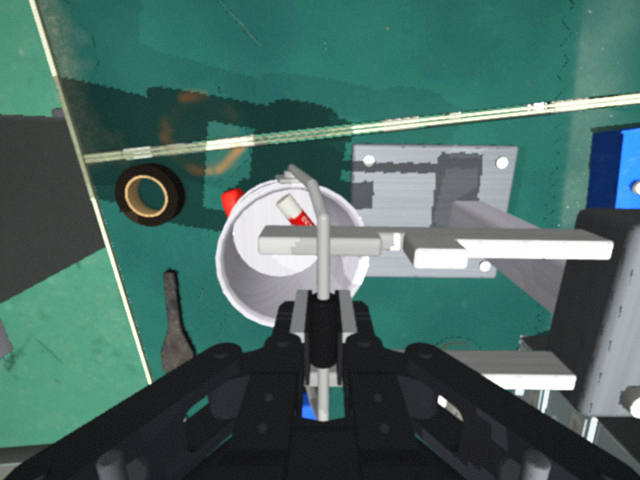

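The wire at column 323 crosses both lands (from column 260 to 380) and the sleeve is between the arms. The pail is swinging slightly. I'll lower gently to touch.

Call:
move_arm --pt "0 0 0 0 0 0.1 -1" --pt "0 0 0 0 0 0.2 -1" --pt "0 0 0 0 0 0.3 -1" --pt "0 0 0 0 0 0.3 -1" --pt "0 0 0 0 0 0.3 -1"

```text
time_s: 10.65
position: [0.5383, -0.0239, 0.1874]
tool_rot: [[0.105, 0.995, 0.0], [0.995, -0.105, 0.0], [0.0, 0.0, -1.0]]
ft_force: [-0.8, 0.7, -5.0]
grip_width: 0.0103
gripper_force: 49.5
```

Call:
move_arm --pt "0 0 0 0 0 0.1 -1" --pt "0 0 0 0 0 0.1 -1" --pt "0 0 0 0 0 0.1 -1"

```text
time_s: 10.95
position: [0.5381, -0.0239, 0.1863]
tool_rot: [[0.105, 0.995, -0.0], [0.995, -0.105, 0.0], [0.0, -0.0, -1.0]]
ft_force: [0.2, 0.2, -4.7]
grip_width: 0.0102
gripper_force: 49.5
```

Call:
move_arm --pt "0 0 0 0 0 0.05 -1" --pt "0 0 0 0 0 0.1 -1" --pt "0 0 0 0 0 0.1 -1"

```text
time_s: 11.25
position: [0.5383, -0.024, 0.1855]
tool_rot: [[0.105, 0.995, 0.0], [0.995, -0.105, -0.0], [-0.0, 0.0, -1.0]]
ft_force: [-0.2, 0.5, -3.2]
grip_width: 0.0103
gripper_force: 49.7
```

Call:
move_arm --pt "0 0 0 0 0 0.05 -1" --pt "0 0 0 0 0 0.1 -1" --pt "0 0 0 0 0 0.1 -1"

```text
time_s: 11.55
position: [0.5391, -0.0241, 0.1853]
tool_rot: [[0.105, 0.995, 0.003], [0.995, -0.105, -0.001], [-0.0, 0.003, -1.0]]
ft_force: [2.9, 0.3, 5.7]
grip_width: 0.0102
gripper_force: 50.6
```

Touched the lands at TCP z ≈ 0.185. Easing off slightly, then sliding back.

Call:
move_arm --pt "0 0 0 0 0 -0.07 -1" --pt "0 0 0 0 0.5 -0.07 -1" --pt "0 0 0 0 1.0 -0.07 -1" --pt "0 0 0 0 1.5 -0.07 -1" --pt "0 0 0 0 2.0 -0.07 -1"

```text
time_s: 12.05
position: [0.5563, -0.0257, 0.1851]
tool_rot: [[0.104, 0.995, -0.006], [0.995, -0.104, 0.001], [-0.0, -0.006, -1.0]]
ft_force: [-10.7, 0.7, 9.1]
grip_width: 0.0098
gripper_force: 51.0
```

Call:
move_arm --pt "0 0 0 0 0.2 0 -1" --pt "0 0 0 0 0.4 0 -1" --pt "0 0 0 0 0.4 0 -1" --pt "0 0 0 0 0.4 0 -1"

```text
time_s: 12.45
position: [0.5621, -0.0264, 0.1844]
tool_rot: [[0.105, 0.995, -0.001], [0.995, -0.105, 0.0], [0.0, -0.001, -1.0]]
ft_force: [0.4, -1.3, -3.1]
grip_width: 0.01
gripper_force: 49.7
```

Call:
move_arm --pt "0 0 0 0 0.1 0 -1" --pt "0 0 0 0 0.2 0 -1" --pt "0 0 0 0 0.2 0 -1"

```text
time_s: 12.75
position: [0.564, -0.0266, 0.1847]
tool_rot: [[0.105, 0.995, -0.001], [0.995, -0.105, 0.0], [0.0, -0.001, -1.0]]
ft_force: [0.1, 0.8, -4.6]
grip_width: 0.0107
gripper_force: 49.5
```

Call:
move_arm --pt "0 0 0 0 0 0.1 -1" --pt "0 0 0 0 0 0.2 -1" --pt "0 0 0 0 0 0.2 -1"

```text
time_s: 13.05
position: [0.5639, -0.0266, 0.1828]
tool_rot: [[0.105, 0.995, -0.001], [0.995, -0.105, 0.0], [0.0, -0.001, -1.0]]
ft_force: [1.0, 0.6, -5.2]
grip_width: 0.0102
gripper_force: 49.5
```

The gripper carries the full weight below land height, so the wire is in the notch. Lowering to the floor.

Call:
move_arm --pt "0 0 0 0 0 0.1 -1" --pt "0 0 0 0 0 0.2 -1" --pt "0 0 0 0 0 0.3 -1" --pt "0 0 0 0 0 0.42 -1" --pt "0 0 0 0 0 0.42 -1"

```text
time_s: 13.55
position: [0.564, -0.0266, 0.1786]
tool_rot: [[0.105, 0.995, -0.0], [0.995, -0.105, 0.0], [0.0, -0.0, -1.0]]
ft_force: [0.2, 0.6, -4.9]
grip_width: 0.01
gripper_force: 49.5
```

Call:
move_arm --pt "0 0 0 0 0 0.05 -1" --pt "0 0 0 0 0 0.1 -1" --pt "0 0 0 0 0 0.1 -1"

```text
time_s: 13.85
position: [0.5641, -0.0266, 0.1778]
tool_rot: [[0.105, 0.995, -0.0], [0.995, -0.105, -0.0], [-0.0, -0.0, -1.0]]
ft_force: [0.1, -0.1, -4.0]
grip_width: 0.0104
gripper_force: 49.5
```

Call:
move_arm --pt "0 0 0 0 0 0.04 -1" --pt "0 0 0 0 0 0.07 -1" --pt "0 0 0 0 0 0.07 -1"

```text
time_s: 14.15
position: [0.5641, -0.0267, 0.1775]
tool_rot: [[0.105, 0.995, 0.001], [0.995, -0.105, -0.0], [-0.0, 0.001, -1.0]]
ft_force: [-1.4, 0.2, -1.1]
grip_width: 0.01
gripper_force: 49.9
```

```bash
python3 - <<'E'
from h import *
goto([.5228,-.0203,.203],-6.1)
p=env.get_image('scene');w=env.get_image('wrist')
a=cv2.resize(p['color'][130:270,260:430],(680,560),interpolation=2)
cv2.imwrite('pics/s5.png',a[:,:,::-1])
E
```

```text
t 14.15 pos [ 0.5641 -0.0267  0.1775] turn [0.  0.  0.1] shift cm [ 0.2  -4.18 -2.56] F [-1.4  0.2 -1.1] w 0.01
```

View pics/s5.png

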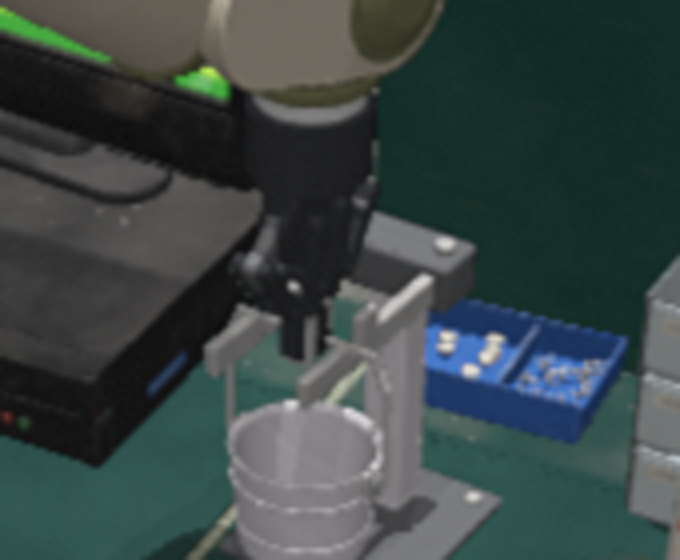

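The bail wire sits in the near-arm notch before the stop at (375,335), and contact came exactly 8 mm below the land contact. Releasing and rising.

Call:
move_arm --pt "0 0 0 0 0 0 -0.7" --pt "0 0 0 0 0 0 -0.5" --pt "0 0 0 0 0 0 -0.3" --pt "0 0 0 0 0 0 -0.3" --pt "0 0 0 0 0 0 -0.3"

```text
time_s: 14.75
position: [0.5642, -0.0267, 0.1772]
tool_rot: [[0.105, 0.995, 0.0], [0.995, -0.105, -0.0], [-0.0, 0.0, -1.0]]
ft_force: [0.3, -0.4, 0.9]
grip_width: 0.0303
gripper_force: 0.0
```

Call:
move_arm --pt "0 0 0 0 0 -0.5 -0.3" --pt "0 0 0 0 0 -1.5 -0.3" --pt "0 0 0 0 0 -3 -0.3" --pt "0 0 0 0 0 -5.5 -0.3" --pt "0 0 0 0 0 -8 -0.3"

```text
time_s: 15.25
position: [0.564, -0.0266, 0.2588]
tool_rot: [[0.105, 0.995, 0.0], [0.995, -0.105, -0.0], [-0.0, 0.0, -1.0]]
ft_force: [0.2, 0.2, -0.4]
grip_width: 0.0303
gripper_force: 0.0
```

Call:
move_arm --pt "0 0 0 0 0 -1 -0.3" --pt "0 0 0 0 0 -2 -0.3" --pt "0 0 0 0 0 -2 -0.3" --pt "0 0 0 0 0 -2 -0.3" --pt "0 0 0 0 0 -2 -0.3"

```text
time_s: 15.75
position: [0.5638, -0.0266, 0.2761]
tool_rot: [[0.105, 0.995, -0.002], [0.995, -0.105, 0.0], [0.0, -0.002, -1.0]]
ft_force: [-0.2, 0.8, 0.0]
grip_width: 0.0301
gripper_force: 0.0
```

```bash
python3 - <<'E'
from h import *
goto([.5228,-.0203,.203],-6.1)
w=env.get_image('wrist'); cv2.imwrite('pics/w6.png',w['color'][:,:,::-1])
r=env.tip_of('bail_grip',w)
if r: print(r[0]['pixel'],ray(w,r[0]['pixel'],.1945))
E
```

```text
t 15.75 pos [ 0.5638 -0.0266  0.2761] turn [-0.1 -0.   0.1] shift cm [ 0.19 -4.13  7.32] F [-0.2  0.8  0. ] w 0.0301
[324.3, 248.1] [ 0.56485768 -0.02697788  0.1945    ]
```

View pics/w6.png

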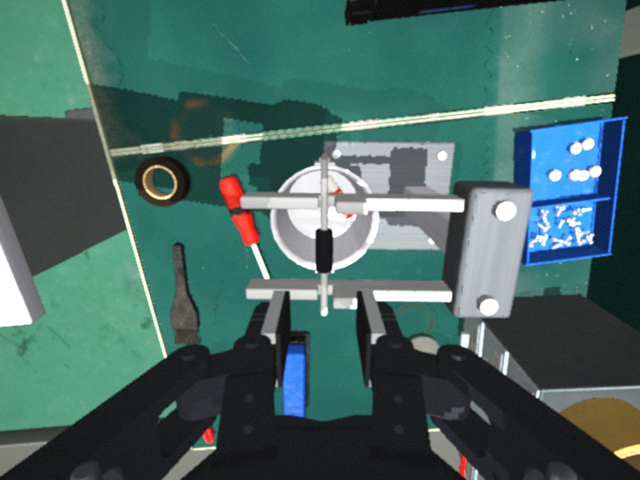

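The wire lies across both notches (column 324, rows 203 and 292), with the sleeve between the arms at (324,250) and the battery in the pail. I'll let it settle, then hand in.

Call:
move_arm --pt "0 0 0 0 0 0 -0.3" --pt "0 0 0 0 0 0 -0.3" --pt "0 0 0 0 0 0 -0.3" --pt "0 0 0 0 0 0 -0.3" --pt "0 0 0 0 0 0 -0.3"

```text
time_s: 16.35
position: [0.5641, -0.0266, 0.2771]
tool_rot: [[0.105, 0.995, -0.0], [0.995, -0.105, -0.0], [-0.0, -0.0, -1.0]]
ft_force: [0.2, -0.2, -0.2]
grip_width: 0.0299
gripper_force: 0.0
```

Call:
move_arm --pt "0 0 0 0 0 0 -0.3" --pt "0 0 0 0 0 0 -0.3" --pt "0 0 0 0 0 0 -0.3" --pt "0 0 0 0 0 0 -0.3" --pt "0 0 0 0 0 0 -0.3"

```text
time_s: 16.85
position: [0.5641, -0.0267, 0.2771]
tool_rot: [[0.105, 0.995, 0.0], [0.995, -0.105, 0.0], [0.0, 0.0, -1.0]]
ft_force: [0.1, -0.1, 0.4]
grip_width: 0.0301
gripper_force: 0.0
```

Call:
move_arm --pt "0 0 0 0 0 0 -0.3" --pt "0 0 0 0 0 0 -0.3" --pt "0 0 0 0 0 0 -0.3" --pt "0 0 0 0 0 0 -0.3" --pt "0 0 0 0 0 0 -0.3"

```text
time_s: 17.35
position: [0.5641, -0.0266, 0.2771]
tool_rot: [[0.105, 0.995, -0.0], [0.995, -0.105, 0.0], [0.0, -0.0, -1.0]]
ft_force: [0.2, -0.2, -0.3]
grip_width: 0.0298
gripper_force: 0.0
```

```bash
python3 -c "
from rig import env
print(env.close_job())"
```

```text
the job is handed in; nothing more can be done
None
```

The job is handed in at about 17 s: the pail hangs by its bail in both hanger notches with the battery inside and the gripper clear, though the judge returned no verdict and one brief slide along the arms read about 14 N at the wrist.

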